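# Nest the red pointed parts tray in its black mate

## Task

On the garage bench, lift the red parts tray by its middle rib, turn it until its pointed nose faces the same way as the nose of the black pointed tray, and nest it inside that tray so that it sits fully down and level on the black tray's floor; then let go. Do not push the black pointed tray across the bench, and leave the blue tray and the black oblong tray where they are.

Things in the scene. Friction and masses are not known exactly. Their poses are not given: they have to be found in the camera images.
- red_tray_center (a point): Red plastic tray, loose, under 0.35 kg: square back, parallel sides, blunt pointed nose. Rim 143 long (x) x 105 mm wide, 34 mm high; flared, foot 112 x 74. Its handle is a solid upright rib in the middle, 16 mm thick (y), 80 mm long (x), top 76 mm above the underside: pinch its thickness from above, clear of the rim. This point: mid-rib, 38 mm above the underside; x along rib to nose, z up.
- black_pointed: Black steel tray, bright rim, loose, 0.7 kg, same pointed outline, larger: rim 152 long (x) x 114 mm wide, 29 mm high; floor 3 mm thick, 122 x 84 inside, walls flared: the red foot has 5 mm spare all round when seated, 15 at the mouth. Origin under the floor, 71 mm from the rim's back, 81 from its nose; x to nose, z up. Nested, red's point is 41 mm above this origin, x axes the same way.
- black_oblong: Bystander: black steel tray with bright rim, loose, plain rectangle 142 x 102 mm, 29 mm high. Origin under the centre of its floor, x along its length. Not to be used or moved.
- blue_tray_center (a point): Bystander: blue plastic parts tray, loose, plain rectangle 133 x 93 mm at the rim, with a rib like the red tray's, 76 mm high. This point is in the middle of the rib, 38 mm above the underside, x along the rib. To be left alone.
Mind the look-alikes: they are no part of the job. Of the things like the part that bears red_tray_center, leave any that is turquoise; of the rest the smaller one is meant.

How it is judged (in metres and radians):
At the end, for the whole second after the job is handed in: The red tray sits nested in the black pointed tray, released: its centre within 12 mm of over the black tray's origin, within 11 degrees of the same heading, level within 4.5 degrees and down on the floor within 4 mm; the black pointed tray is still flat on the bench within 30 mm of where it began (horizontal distance between red_tray_center and black_pointed below 0.012 m and z of red_tray_center in the frame of black_pointed between 0.036 and 0.045 m and angle between the x axis of red_tray_center and the x axis of black_pointed, either way round below 0.2 rad and angle between each of red_tray_center, black_pointed's own z axis and vertical below 0.08 rad and height (world z) of black_pointed below 0.01 m and distance of black_pointed from where it was at the start of the episode below 0.03 m); the robot touches nothing.
It fails at once if the blue tray was moved more than 25 mm (distance of blue_tray_center from where it was at the start of the episode above 0.025 m).
It fails at once if the black oblong tray was moved more than 25 mm (distance of black_oblong from where it was at the start of the episode above 0.025 m).
It also fails if it takes over 42 s, if anything falls off the work surface, if the arm or the gripper's body presses on something with over 40 N, if the wrist force passes 120 N, or if a joint passes its speed limit or range.

## Robot

A 6-joint arm with a two-finger parallel gripper is mounted at the origin on the work surface. World frame = base frame: x ahead of the robot, y to its left, z up, the work surface at z = 0. Lengths are in mm, angles in rad, forces in N, time in s.
With the tool pointing down it reaches from about 275 to 1000 mm from the base axis. Payload 8.4 kg.
Tool frame: the origin (TCP) lies midway between the tips of the shut fingers; the grasp point (between the pads) lies 19 mm behind it; z points along the fingers, y is the line along which they close (so a half turn about z gives the same grasp; the last joint's range is limited). The gripper opens to 85 mm and grips with 20 to 120 N. Pads are 22 mm wide; open, the fingers measure 114 mm over their backs; the gripper's body (76 mm by 85 mm) begins 54 mm behind the grasp point. The pads swing forward as they close: fully open they stand 13 mm farther back than shut.
Start: joints at [1.328, 0.353, 1.633, -0, 1.155, -0.002], TCP at [149.048, 606.97, 231.281] pointing down, gripper open.
Joint ranges: [-2.63, 2.63], [-0.92, 2.1], [0.06, 2.66], [-1.3, 4.44], [0, 2.69], [-3.02, 3.02]. Speed limits (rad/s): [2.22, 2.22, 2.79, 3.14, 3.14, 3.14].

## Interface

Orientations are given as [roll, pitch, yaw] about the fixed x, y, z axes, in that order (R = Rz(yaw) Ry(pitch) Rx(roll)).
In Python, from rig import telemetry, optics, r gives the robot as it stands.
- The arm moves only by the tool play_rows, never from a script. Its arguments are lists of equal length, an entry for each row: "dp": the shift along the tool's x, y, z in units of 40 mm (1.0 is 40 mm), a list of three; "rot": the turn, a rotation vector about the tool's x, y, z in units of 6 degrees (1.0 is 6 degrees), a list of three. In form: {"dp": [[tx, ty, tz], ...], "rot": [[ax, ay, az], ...]}. A call has 1 to 5 rows; each row is the pose to reach, as a shift and turn from the pose commanded when the call began, along the tool's axes at that moment; what a row does not reach only later rows make up. A row lasts 1/12 s, in which the tool goes at most 41.7 mm and 7.16 degrees, less where a joint would pass 70% of its speed; a pose out of reach is approached as far as the arm can. A call with a gripper value outside its range is refused whole. "fingers" is the opening, from 0 (shut) to 1 (fully open), set as the call begins (left out, the last holds). The fingers move at their own pace and stop on an object; "grip_force" is the grip in N (left out, the last holds). Time passes only in rows, so rows that repeat a pose let the fingers close. It gives the time, the measured TCP pose, the force, the opening and the grip force at its end, in the units of the state.
- telemetry.sense(): the state, without advancing time (a new reading comes with each control period).
- optics.grab_frame(name): name is "scene" or "side" or "wrist"; returns a dict with "color" (480x640x3 uint8, red, green, blue), "mtx" (3x3 intrinsics, pixels), "R" (3x3) and "t" (3): a world point X has camera coordinates R X + t; the wrist camera has in their place "mount" (4x4, takes a point from camera to tool coordinates, whose origin is the TCP and whose axes are the flange's). Camera axes: x right, y down, z forward; pixel columns grow to the right and rows downward; lengths in mm; the calibration is good to about 2 mm. A picture is of the moment at which its call begins: read the wrist's pose just before it. There is no depth.
- r.sign_off(): hands the job in; it is judged then, once.
The state is a dict: "clock": time; "qpos": joint angles; "qvel": joint speeds; "joint_efforts": joint torques, N m; "eef_pos": TCP position; "tcp_rot": TCP orientation; "contact_force": force on the tool from outside, world axes, zero at the start; "wrist_torque": the same for the moment, N m; "opening": opening from 0.0 (shut) to 1.0 (fully open); "grasp_force": force on a finger pad.
Only numpy, scipy, OpenCV 4.12 (cv2) and the standard library are available. Lean on these libraries where they do the work, as an engineer would, in place of code of your own. Each camera call takes 0.05 s, during which the arm holds its last target. There are 200 camera calls.

## Working session

There is one attempt and no reset: what is moved stays moved. The work goes in short steps, Python scripts to look and compute and a tool call to move; the robot and the scene stay as the last step left them, time stands still between calls to the robot, and variables do not carry over. Pictures are saved under pics/ and viewed, at most 10 in all, crops included, and the job is handed in when it is done.

Besides the shell and the picture viewer there is one more tool, called after "Emit:" as name(argument=value, ...) on one line, values as JSON. play_rows: Moves the arm, as the interface text tells. Its arguments: {"type":"object","properties":{"dp":{"type":"array"},"rot":{"type":"array"},"fingers":{"type":"number"},"grip_force":{"type":"number"}},"required":["dp","rot"]}

```bash
mkdir -p pics
python3 - <<'E'
from rig import telemetry, optics, r
import cv2,pickle
s=telemetry.sense();print(s)
for n in("scene","side"):
    f=optics.grab_frame(n);pickle.dump(f,open(n+".pkl","wb"));cv2.imwrite(f"pics/{n}0.png",f["color"][:,:,::-1]);print(f["mtx"],f["R"],f["t"])
E
```

```text
{'clock': 0.0, 'qpos': array([ 1.32758116e+00,  3.53681469e-01,  1.63415627e+00,  7.18771341e-07,
        1.15523375e+00, -2.40198877e-03]), 'qvel': array([-1.45905686e-03,  1.64298416e-03, -1.87877319e-03, -1.93037718e-04,
        7.83857256e-04, -7.10505206e-05]), 'joint_efforts': array([ 1.89421648e-03, -6.05267215e+01, -3.42073095e+01, -1.31033232e-05,
        9.28175985e-03, -6.04259597e-06]), 'eef_pos': array([148.93759526, 606.47671444, 230.53141858]), 'tcp_rot': array([-3.14011382e+00, -4.20931674e-06,  2.90077918e+00]), 'contact_force': array([-0.08262034, -0.25455613,  0.93427364]), 'wrist_torque': array([-0.01781947, -0.03660643,  0.02092732]), 'grasp_force': 0.0, 'opening': 1.0007852558126173}
[[470.51820682   0.         316.29933211]
 [  0.         470.51820682 228.42130406]
 [  0.           0.           1.        ]] [[-0.61213694  0.79049531  0.02013757]
 [ 0.5454478   0.44054327 -0.71302758]
 [-0.57251643 -0.42548653 -0.70084674]] [ 343.02494387 -296.21199562 1342.52301298]
[[558.77155275   0.         317.5764184 ]
 [  0.         558.77155275 250.33617426]
 [  0.           0.           1.        ]] [[ 0.96094209 -0.27674395 -0.00175832]
 [-0.1563583  -0.53766106 -0.82853646]
 [ 0.22834708  0.79645048 -0.55993235]] [-599.1692381   147.86006126  871.66400911]
```

View pics/scene0.png

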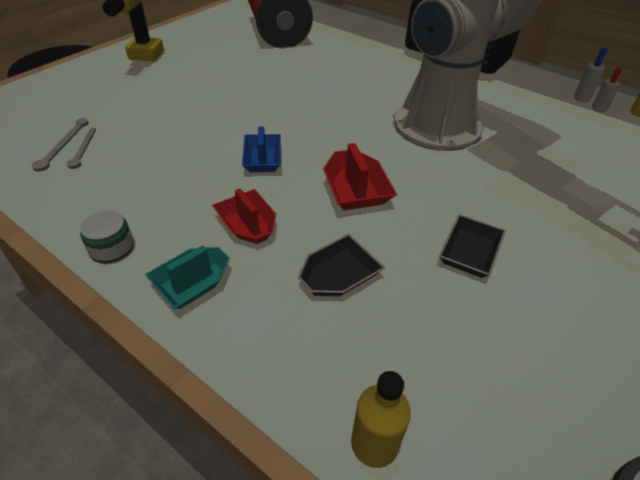

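View pics/side0.png

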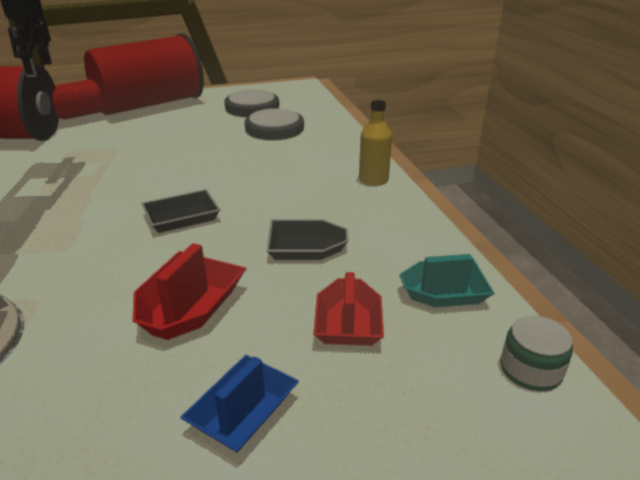

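Things that could be taken for the red tray are the small red (scene 247,215; side 349,310), the larger red (358,180; side 185,290) and the turquoise (190,272; side 447,282). The small red is the one described. Its tray is the black pointed one (scene 341,266; side 307,240), and the oblong one is at (473,245). I'll check this in enlarged crops.

Run:
```python
import cv2
a=cv2.imread("pics/scene0.png")[175:310,200:395];b=cv2.imread("pics/side0.png")[210:350,255:395]
cv2.imwrite("pics/c1.png",cv2.resize(a,None,fx=4,fy=4,interpolation=cv2.INTER_CUBIC))
cv2.imwrite("pics/c2.png",cv2.resize(b,None,fx=4,fy=4,interpolation=cv2.INTER_CUBIC))
```

```text
(no output)
```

View pics/c1.png

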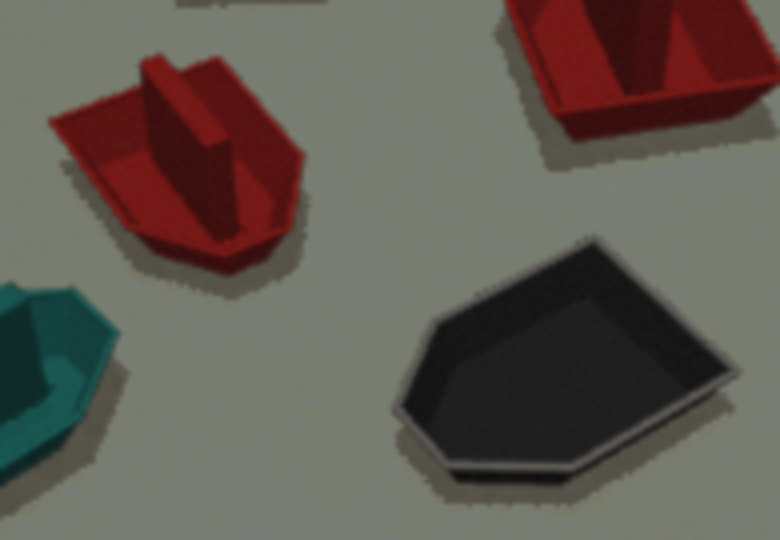

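View pics/c2.png

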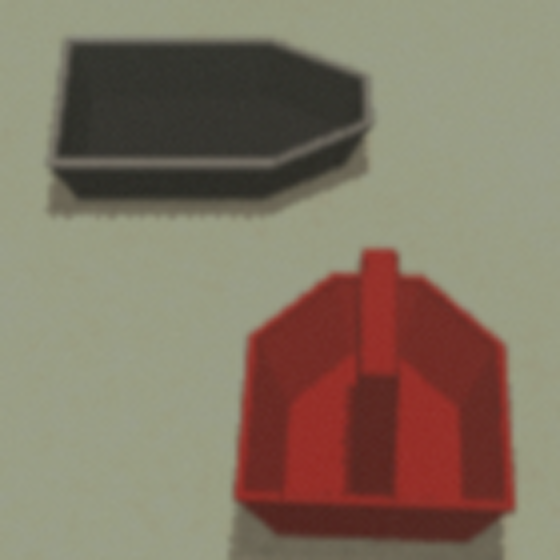

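Both crops confirm the choice. The small red's nose points at scene ~(265,237), which is up in the side view. The black pointed nose points left in scene and right in side. Next I'll measure the corners.

```bash
cat > h.py <<'E'
import numpy as np,pickle
def plane(f,uv,z):
    uv=np.atleast_2d(uv).astype(float);d=np.c_[uv,np.ones(len(uv))]@np.linalg.inv(f["mtx"]).T@f["R"];c=-f["R"].T@f["t"]
    return (c+d*((z-c[2])/d[:,2])[:,None])[:,:2]
def frame(back,sh):  # back L,R ; shoulders L,R
    b=back.mean(0);s=sh.mean(0);v=s-b;return b,v/np.linalg.norm(v)
E
python3 - <<'E'
from h import *
F={n:pickle.load(open(n+".pkl","rb")) for n in("scene","side")};O={"scene":(200,175),"side":(255,210)}
P={"black":(29,{"scene":[(595,241),(738,372),(438,322),(573,467),(398,408),(452,465)],"side":[(68,41),(53,162),(272,41),(275,163),(367,76),(371,123)]}),
"red":(34,{"scene":[(52,121),(220,58),(133,230),(302,155),(230,262),(292,232)],"side":[(238,498),(513,510),(250,338),(505,345),(333,275),(423,275)]}),
"rib":(76,{"scene":[(142,64),(160,55),(207,143),(232,136)],"side":[(360,375),(397,377),(363,250),(397,250)]})}
for k,(z,d) in P.items():
  for n in d:
    p=plane(F[n],np.array(d[n])/4-.375+O[n],z);b=p[:2].mean(0);m=p[2:4].mean(0);e=p[-2:].mean(0);v=e-b
    print(k,n,p.round().tolist(),"back",b.round(1),"end",e.round(1),"len",np.linalg.norm(v).round(1),"w",np.linalg.norm(p[0]-p[1]).round(1),"yaw",np.degrees(np.arctan2(v[1],v[0])).round(1),"mid",((b+e)/2).round(1), "orig71",(b+v/np.linalg.norm(v)*71).round(1))
E
```

```text
black scene [[547.0, 73.0], [576.0, 179.0], [642.0, 45.0], [674.0, 150.0], [697.0, 64.0], [708.0, 105.0]] back [561.6 125.9] end [702.8  84.6] len 147.2 w 110.0 yaw -16.3 mid [632.2 105.2] orig71 [629.7 106. ]
black side [[578.0, 177.0], [548.0, 72.0], [677.0, 148.0], [647.0, 42.0], [712.0, 103.0], [700.0, 62.0]] back [563.  124.1] end [706.3  82.3] len 149.3 w 109.1 yaw -16.3 mid [634.7 103.2] orig71 [631.2 104.2]
red scene [[662.0, -209.0], [565.0, -175.0], [694.0, -115.0], [597.0, -85.0], [680.0, -60.0], [644.0, -50.0]] back [ 613.4 -191.9] end [661.9 -55.3] len 144.9 w 102.9 yaw 70.5 mid [ 637.6 -123.6] orig71 [ 637.1 -125. ]
red side [[567.0, -177.0], [664.0, -212.0], [598.0, -86.0], [697.0, -119.0], [644.0, -54.0], [681.0, -65.0]] back [ 615.7 -194.4] end [662.7 -59.4] len 143.0 w 103.1 yaw 70.8 mid [ 639.2 -126.9] orig71 [ 639.  -127.4]
rib scene [[630.0, -166.0], [618.0, -164.0], [653.0, -97.0], [642.0, -91.0]] back [ 624.  -165.4] end [647.5 -93.7] len 75.4 w 11.6 yaw 71.8 mid [ 635.7 -129.6] orig71 [646.1 -97.9]
rib side [[617.0, -169.0], [630.0, -174.0], [643.0, -94.0], [656.0, -98.0]] back [ 623.5 -171.5] end [649.7 -96.4] len 79.6 w 13.8 yaw 70.8 mid [ 636.6 -133.9] orig71 [ 646.8 -104.5]
```

Emit:
play_rows(dp=[[-16.2, -15, 0], [-16.2, -15, 0], [-16.2, -15, 0], [-16.2, -15, 0], [-16.2, -15, 0]], rot=[[0, 0, 0], [0, 0, 0], [0, 0, 0], [0, 0, 0], [0, 0, 0]], fingers=1)

```text
clock: 0.52
eef_pos: [264.2, 431.2, 230.9]
tcp_rot: [-3.141, -0.0, 2.901]
contact_force: [1.5, 0.1, 0.4]
opening: 0.996
grasp_force: 0.0
```

Emit:
play_rows(dp=[[-12.4, -11.4, 0], [-12.4, -11.4, 0], [-12.4, -11.4, 0], [-12.4, -11.4, 0], [-12.4, -11.4, 0]], rot=[[0, 0, 0], [0, 0, 0], [0, 0, 0], [0, 0, 0], [0, 0, 0]])

```text
clock: 0.93
eef_pos: [379.5, 257.6, 231.3]
tcp_rot: [-3.142, 0.0, 2.901]
contact_force: [0.1, 0.6, 0.6]
opening: 0.999
grasp_force: 0.0
```

Emit:
play_rows(dp=[[-8.1, -7.5, 0], [-8.1, -7.5, 0], [-8.1, -7.5, 0], [-8.1, -7.5, 0], [-8.1, -7.5, 0]], rot=[[0, 0, 0], [0, 0, 0], [0, 0, 0], [0, 0, 0], [0, 0, 0]])

```text
clock: 1.35
eef_pos: [494.3, 83.5, 231.2]
tcp_rot: [3.142, -0.0, 2.901]
contact_force: [0.5, 1.3, 0.5]
opening: 1.0
grasp_force: 0.0
```

Emit:
play_rows(dp=[[-4, -3.7, 0], [-4, -3.7, 0], [-4, -3.7, 0], [-4, -3.7, 0], [-4, -3.7, 0]], rot=[[0, 0, 15.9], [0, 0, 15.9], [0, 0, 15.9], [0, 0, 15.9], [0, 0, 15.9]])

```text
clock: 1.77
eef_pos: [609.1, -90.3, 230.9]
tcp_rot: [-3.141, -0.0, 2.269]
contact_force: [1.8, 1.5, 0.4]
opening: 0.997
grasp_force: 0.0
```

```bash
cat > go.py <<'E'
import sys,numpy as np
from rig import telemetry
from scipy.spatial.transform import Rotation as Ro
s=telemetry.sense();R=Ro.from_euler("xyz",s["tcp_rot"])
t=np.array(list(map(float,sys.argv[1:4])));yaw=float(sys.argv[4])
T=Ro.from_euler("xyz",[180,0,yaw],degrees=True)
print(s["clock"],s["eef_pos"].round(1),s["qpos"].round(2),"yaw",np.degrees(s["tcp_rot"]).round(1),"dp",(R.inv().apply(t-s["eef_pos"])/40).round(2),"rot",(np.degrees((R.inv()*T).as_rotvec())/6).round(2))
E
python3 go.py 636 -131.5 230 70.9
```

```text
1.7667 [609.1 -90.3 230.9] [-0.15  0.34  1.65  0.    1.15 -0.85] yaw [-180.   -0.  130.] dp [-1.22 -0.15  0.02] rot [-0.   -0.    9.85]
```

Emit:
play_rows(dp=[[-1.2, -0.1, 0], [-1.2, -0.1, 0], [-1.2, -0.1, 0], [-1.2, -0.1, 0], [-1.2, -0.1, 0]], rot=[[0, 0, 9.85], [0, 0, 9.85], [0, 0, 9.85], [0, 0, 9.85], [0, 0, 9.85]])

```text
clock: 2.18
eef_pos: [636.4, -127.9, 230.5]
tcp_rot: [-3.14, -0.0, 1.644]
contact_force: [1.0, 0.1, 0.5]
opening: 1.002
grasp_force: 0.0
```

```bash
python3 go.py 636 -131.5 200 70.9
```

```text
2.1833 [ 636.4 -127.9  230.5] [-0.2   0.39  1.58  0.    1.17 -0.27] yaw [-179.9   -0.    94.2] dp [-0.09 -0.01  0.76] rot [-0.01 -0.    3.88]
```

Emit:
play_rows(dp=[[-0.1, 0, 0.6], [-0.1, 0, 0.75], [-0.1, 0, 0.75], [-0.1, 0, 0.75], [-0.1, 0, 0.75]], rot=[[0, 0, 3.9], [0, 0, 3.9], [0, 0, 3.9], [0, 0, 3.9], [0, 0, 3.9]])

```text
clock: 2.6
eef_pos: [636.6, -131.3, 200.6]
tcp_rot: [-3.14, 0.0, 1.241]
contact_force: [-0.7, -0.2, -0.3]
opening: 1.004
grasp_force: 0.0
```

```bash
python3 go.py 636 -131.5 63 70.9
python3 - <<'E'
from rig import telemetry, optics
import cv2,pickle
s=telemetry.sense();f=optics.grab_frame("wrist");f["s"]=s;pickle.dump(f,open("w1.pkl","wb"));cv2.imwrite("pics/w1.png",f["color"][:,:,::-1]);print(f["mount"].round(3))
E
```

```text
2.6 [ 636.6 -131.3  200.6] [-0.21  0.42  1.6  -0.    1.12  0.12] yaw [-179.9    0.    71.1] dp [-0.01 -0.01  3.44] rot [-0.01  0.    0.03]
[[ 2.00000e-03 -9.55000e-01 -2.98000e-01  7.71390e+01]
 [ 1.00000e+00  2.00000e-03  0.00000e+00 -6.14000e-01]
 [ 0.00000e+00 -2.98000e-01  9.55000e-01 -1.42682e+02]
 [ 0.00000e+00  0.00000e+00  0.00000e+00  1.00000e+00]]
```

View pics/w1.png

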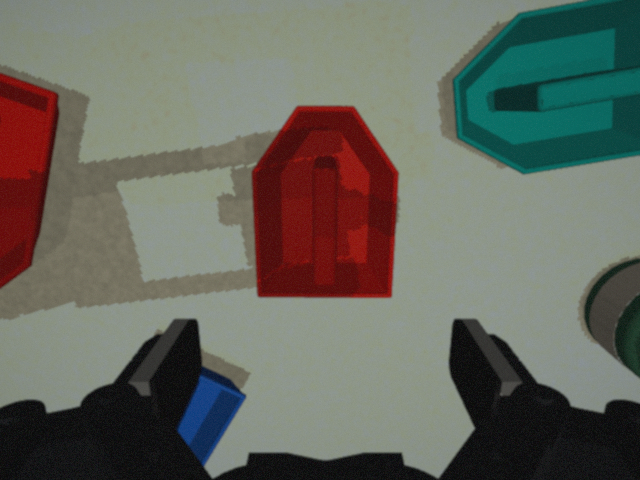

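The wrist picture shows the small red tray centred at column 326, midway between the fingers (columns 180–470), with its nose up. The rib runs along tool x.

```bash
cat >> h.py <<'E'
def wristcam(f):
    from scipy.spatial.transform import Rotation as Ro
    s=f["s"];M=np.eye(4);M[:3,:3]=Ro.from_euler("xyz",s["tcp_rot"]).as_matrix();M[:3,3]=s["eef_pos"]
    C=np.linalg.inv(M@f["mount"]);return dict(mtx=f["mtx"],R=C[:3,:3],t=C[:3,3])
E
python3 - <<'E'
from h import *
f=wristcam(pickle.load(open("w1.pkl","rb")))
p=plane(f,[(258,296),(391,296),(254,173),(397,173),(297,107),(354,107)],34);print(p.round(1))
b=p[:2].mean(0);e=p[4:].mean(0);v=e-b;L=np.hypot(*v);print(b,L,np.degrees(np.arctan2(v[1],v[0])),b+v/L*66)
p=plane(f,[(326,168),(326,284)],76);print(p,p.mean(0),np.hypot(*(p[0]-p[1])))
E
```

```text
[[ 565.2 -174.9]
 [ 664.3 -208.6]
 [ 597.9  -84. ]
 [ 695.4 -117.2]
 [ 642.7  -51.3]
 [ 679.8  -64. ]]
[ 614.78006434 -191.76287519] 141.91866124962732 70.87760860671891 [ 636.40081712 -129.40469169]
[[ 649.92493164  -91.99778931]
 [ 624.89714199 -165.60061536]] [ 637.41103681 -128.79920233] 77.74166358496934
```

Emit:
play_rows(dp=[[0, 0, 1], [0, 0, 2], [0, 0, 2.9], [0, 0, 3.5], [0, 0, 3.5]], rot=[[0, 0, 0], [0, 0, 0], [0, 0, 0], [0, 0, 0], [0, 0, 0]])

```text
clock: 3.07
eef_pos: [633.0, -130.5, 55.8]
tcp_rot: [-3.133, 0.001, 1.244]
contact_force: [-1.5, 0.4, -1.4]
opening: 1.001
grasp_force: 0.0
```

Emit:
play_rows(dp=[[0, 0, 0.2], [0, 0, 0.4], [0, 0, 0.4], [0, 0, 0.4], [0, 0, 0.4]], rot=[[0, 0, 0], [0, 0, 0], [0, 0, 0], [0, 0, 0], [0, 0, 0]])

```text
clock: 3.48
eef_pos: [637.8, -131.6, 46.6]
tcp_rot: [3.14, -0.0, 1.243]
contact_force: [-0.4, 0.1, -0.3]
opening: 1.0
grasp_force: 0.0
```

Emit:
play_rows(dp=[[0, 0, 0], [0, 0, 0], [0, 0, 0], [0, 0, 0], [0, 0, 0]], rot=[[0, 0, 0], [0, 0, 0], [0, 0, 0], [0, 0, 0], [0, 0, 0]], fingers=0, grip_force=60)

```text
clock: 3.9
eef_pos: [637.0, -131.4, 45.4]
tcp_rot: [3.141, -0.0, 1.242]
contact_force: [0.2, -0.0, 0.5]
opening: 0.302
grasp_force: 0.0
```

Emit:
play_rows(dp=[[0, 0, 0], [0, 0, 0], [0, 0, 0], [0, 0, 0], [0, 0, 0]], rot=[[0, 0, 0], [0, 0, 0], [0, 0, 0], [0, 0, 0], [0, 0, 0]])

```text
clock: 4.32
eef_pos: [636.8, -131.3, 45.3]
tcp_rot: [-3.141, 0.0, 1.242]
contact_force: [-0.9, 0.3, 2.1]
opening: 0.179
grasp_force: 60.8
```

Emit:
play_rows(dp=[[0, 0, -0.2], [0, 0, -0.7], [0, 0, -1.5], [0, 0, -2.2], [0, 0, -2.8]], rot=[[0, 0, 0], [0, 0, 0], [0, 0, 0], [0, 0, 0], [0, 0, 0]])

```text
clock: 4.73
eef_pos: [637.1, -131.4, 159.3]
tcp_rot: [3.141, -0.0, 1.242]
contact_force: [1.5, 0.7, -2.8]
opening: 0.177
grasp_force: 60.2
```

```bash
python3 go.py 629 105.5 155 -16.3
```

```text
4.7333 [ 637.1 -131.4  159.3] [-0.21  0.46  1.64 -0.    1.04  0.12] yaw [180.   -0.   71.2] dp [ 5.54 -2.1   0.11] rot [ 0.000e+00 -1.000e-02  1.458e+01]
```

Emit:
play_rows(dp=[[0.4, -0.15, 0], [0.8, -0.3, 0], [1.2, -0.45, 0], [1.6, -0.6, 0], [2, -0.75, 0]], rot=[[0, 0, 0.8], [0, 0, 1.8], [0, 0, 2.8], [0, 0, 3.8], [0, 0, 4.8]])

```text
clock: 5.15
eef_pos: [634.0, -45.2, 157.5]
tcp_rot: [-3.141, 0.0, 0.734]
contact_force: [-0.5, 0.6, -2.0]
opening: 0.176
grasp_force: 60.1
```

```bash
python3 go.py 629 105.5 155 -16.3
```

```text
5.15 [634.  -45.2 157.5] [-0.07  0.44  1.67 -0.    1.02  0.76] yaw [-180.     0.    42.1] dp [ 2.43 -2.88  0.06] rot [-0.    0.    9.73]
```

Emit:
play_rows(dp=[[0.4, -0.5, 0], [0.8, -1, 0], [1.2, -1.5, 0], [1.6, -1.9, 0], [2, -2.3, 0]], rot=[[0, 0, 1], [0, 0, 2], [0, 0, 3], [0, 0, 4], [0, 0, 5]])

```text
clock: 5.57
eef_pos: [631.0, 77.1, 157.5]
tcp_rot: [3.142, 0.0, 0.211]
contact_force: [-0.1, 0.3, -2.3]
opening: 0.174
grasp_force: 60.1
```

```bash
python3 go.py 629 105.5 155 -16.3
```

```text
5.5667 [631.   77.1 157.5] [ 0.12  0.44  1.67 -0.    1.02  1.48] yaw [180.    0.   12.1] dp [ 0.1  -0.7   0.06] rot [0.   0.   4.73]
```

Emit:
play_rows(dp=[[0.05, -0.35, 0], [0.1, -0.6, 0], [0.1, -0.7, 0], [0.1, -0.7, 0], [0.1, -0.7, 0]], rot=[[0, 0, 1], [0, 0, 2], [0, 0, 3], [0, 0, 4], [0, 0, 4.7]])

```text
clock: 5.98
eef_pos: [629.0, 104.6, 157.3]
tcp_rot: [3.141, 0.0, -0.281]
contact_force: [-0.1, 0.2, -3.1]
opening: 0.181
grasp_force: 60.1
```

Emit:
play_rows(dp=[[0, 0, 0], [0, 0, 0], [0, 0, 0.4], [0, 0, 0.4], [0, 0, 0.4]], rot=[[0, 0, 0], [0, 0, 0], [0, 0, 0], [0, 0, 0], [0, 0, 0]])

```text
clock: 6.4
eef_pos: [628.5, 103.9, 140.6]
tcp_rot: [3.141, 0.002, -0.275]
contact_force: [-0.4, 0.4, -2.3]
opening: 0.173
grasp_force: 60.0
```

```bash
python3 go.py 629 105.5 60 -16.3
python3 - <<'E'
from rig import telemetry, optics
import cv2,pickle,numpy as np
s=telemetry.sense();f=optics.grab_frame("wrist");f["s"]=s;pickle.dump(f,open("w2.pkl","wb"));cv2.imwrite("pics/w2.png",f["color"][:,:,::-1])
g=optics.grab_frame("side");pickle.dump(g,open("side2.pkl","wb"))
cv2.imwrite("pics/s2.png",cv2.resize(g["color"][130:280,220:400,::-1],None,fx=4,fy=4,interpolation=cv2.INTER_CUBIC))
E
```

```text
6.4 [628.5 103.9 140.6] [0.16 0.47 1.68 0.   1.   2.01] yaw [ 1.799e+02  1.000e-01 -1.570e+01] dp [ 0.01 -0.04  2.02] rot [0.01 0.02 0.1 ]
```

View pics/w2.png

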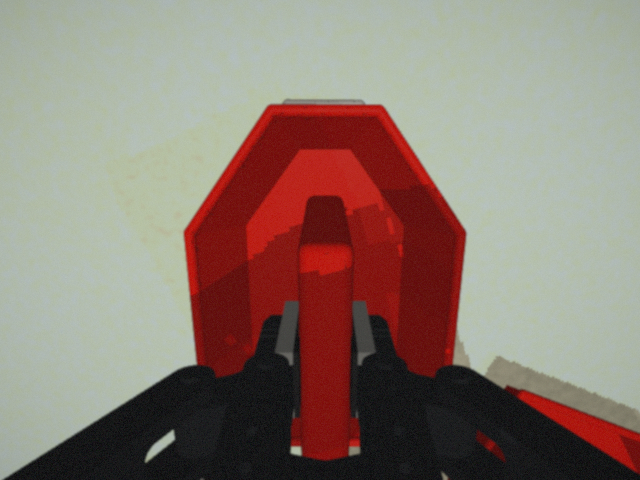

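View pics/s2.png

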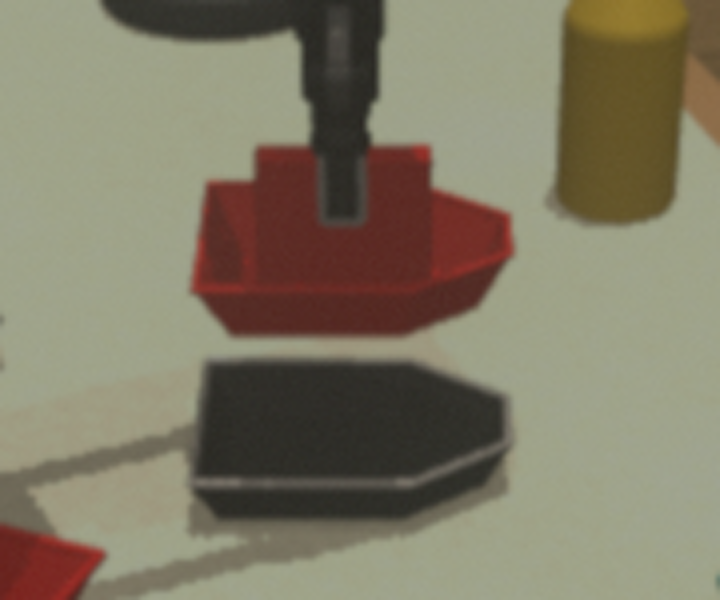

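In the wrist picture the red nose edge (272–383, row 106) is centred over the black nose edge (283–365, row 100). In the side crop the red tray hangs level above the black one with the noses the same way. Now for the offset between them.

Run:
```python
from h import *
f=wristcam(pickle.load(open("w2.pkl","rb")));g=pickle.load(open("side2.pkl","rb"))
h=140.6-45.3
S=lambda q:np.array(q)/4-.375+(220,130)
def rep(n,b,e,L):
    b=b.mean(0);e=e.mean(0);v=e-b;print(n,b.round(1),e.round(1),np.hypot(*v).round(1),L,"yaw",np.degrees(np.arctan2(v[1],v[0])).round(1),"mid",((b+e)/2).round(1))
r=plane(g,S([(207,183),(193,290),(512,213),(513,250)]),34+h);rep("red side",r[:2],r[2:],143)
b=plane(g,S([(206,363),(195,484),(508,397),(510,440)]),29);rep("black side",b[:2],b[2:],152)
k=plane(g,S([(256,148),(430,150)]),76+h);print("rib near top edge",k.round(1),k.mean(0))
rn=plane(f,[(272,106),(383,106),(186,234),(465,234)],34+h);print("wrist red nose, shoulders",rn.round(1).tolist())
bn=plane(f,[(283,100),(365,100)],29);print("wrist black nose",bn.round(1).tolist(),bn.mean(0),"red",rn[:2].mean(0))
a=np.radians(-16.3);x=np.array([np.cos(a),np.sin(a)])
print("black origin from wrist nose",bn.mean(0)-81*x)
```

```text
red side [567.7 123.1] [706.3  85.8] 143.6 143 yaw -15.1 mid [637.  104.5]
black side [562.6 122.4] [706.6  83.1] 149.2 152 yaw -15.3 mid [634.6 102.7]
rib near top edge [[594.3 118.4]
 [668.9  94.5]] [631.6292892  106.48398328]
wrist red nose, shoulders [[707.0, 101.4], [696.8, 64.8], [672.2, 146.4], [644.0, 45.8]]
wrist black nose [[711.7, 105.8], [699.2, 61.4]] [705.45957289  83.61233865] red [701.92149651  83.11841892]
black origin from wrist nose [627.71534424 106.34634207]
```

Errors are about 1–2 mm, against 5 mm spare when seated. I'll shift back about 1.5 mm and descend.

Emit:
play_rows(dp=[[-0.03, 0, 0.2], [-0.03, 0, 0.6], [-0.03, 0, 1.0], [-0.03, 0, 1.3], [-0.03, 0, 1.5]], rot=[[0, 0, 0.07], [0, 0, 0.07], [0, 0, 0.07], [0, 0, 0.07], [0, 0, 0.07]])

```text
clock: 6.92
eef_pos: [627.5, 104.4, 79.8]
tcp_rot: [3.141, 0.001, -0.283]
contact_force: [-0.6, 0.3, -3.3]
opening: 0.176
grasp_force: 60.3
```

Emit:
play_rows(dp=[[0, 0, 0.1], [0, 0, 0.2], [0, 0, 0.3], [0, 0, 0.4], [0, 0, 0.5]], rot=[[0, 0, 0], [0, 0, 0], [0, 0, 0], [0, 0, 0], [0, 0, 0]])

```text
clock: 7.33
eef_pos: [628.5, 104.5, 61.4]
tcp_rot: [-3.141, -0.001, -0.283]
contact_force: [-1.0, 0.2, -1.1]
opening: 0.176
grasp_force: 60.3
```

```bash
python3 go.py 629 105 48.3 -16
```

```text
7.3333 [628.5 104.5  61.4] [0.16 0.56 1.73 0.   0.85 2.02] yaw [-180.    -0.   -16.2] dp [ 0.01 -0.01  0.33] rot [-0.   -0.01 -0.04]
```

Emit:
play_rows(dp=[[0, 0, 0.06], [0, 0, 0.12], [0, 0, 0.18], [0, 0, 0.24], [0, 0, 0.28]], rot=[[0, 0, 0], [0, 0, 0], [0, 0, 0], [0, 0, 0], [0, 0, 0]])

```text
clock: 7.75
eef_pos: [628.1, 104.4, 49.8]
tcp_rot: [3.142, 0.0, -0.283]
contact_force: [-0.1, -0.4, -1.5]
opening: 0.178
grasp_force: 60.3
```

Emit:
play_rows(dp=[[0, 0, 0], [0, 0, 0.02], [0, 0, 0.04], [0, 0, 0.04], [0, 0, 0.04]], rot=[[0, 0, 0], [0, 0, 0], [0, 0, 0], [0, 0, 0], [0, 0, 0]])

```text
clock: 8.17
eef_pos: [628.2, 104.5, 48.5]
tcp_rot: [-3.142, 0.0, -0.283]
contact_force: [-0.3, -0.1, -3.0]
opening: 0.177
grasp_force: 60.3
```

Emit:
play_rows(dp=[[0, 0, 0.02], [0, 0, 0.04], [0, 0, 0.04], [0, 0, 0.04]], rot=[[0, 0, 0], [0, 0, 0], [0, 0, 0], [0, 0, 0]])

```text
clock: 8.5
eef_pos: [628.4, 104.7, 48.2]
tcp_rot: [-3.141, -0.0, -0.283]
contact_force: [-3.7, 0.2, 10.2]
opening: 0.175
grasp_force: 62.0
```

Emit:
play_rows(dp=[[0, 0, 0], [0, 0, 0], [0, 0, 0], [0, 0, 0], [0, 0, 0]], rot=[[0, 0, 0], [0, 0, 0], [0, 0, 0], [0, 0, 0], [0, 0, 0]], fingers=0.6)

```text
clock: 8.92
eef_pos: [628.2, 104.4, 46.8]
tcp_rot: [3.142, 0.0, -0.283]
contact_force: [-0.7, 0.2, 0.1]
opening: 0.601
grasp_force: 0.0
```

Emit:
play_rows(dp=[[0, 0, -0.2], [0, 0, -0.8], [0, 0, -1.6], [0, 0, -2.4], [0, 0, -3.2]], rot=[[0, 0, 0], [0, 0, 0], [0, 0, 0], [0, 0, 0], [0, 0, 0]])

```text
clock: 9.33
eef_pos: [627.9, 104.4, 176.6]
tcp_rot: [3.141, 0.0, -0.283]
contact_force: [0.9, 0.3, 0.0]
opening: 0.596
grasp_force: 0.0
```

Emit:
play_rows(dp=[[0, 0, -0.4], [0, 0, -0.4], [0, 0, -0.4], [0, 0, -0.4], [0, 0, -0.4]], rot=[[0, 0, 0], [0, 0, 0], [0, 0, 0], [0, 0, 0], [0, 0, 0]])

```text
clock: 9.75
eef_pos: [627.2, 104.3, 189.4]
tcp_rot: [3.14, 0.002, -0.283]
contact_force: [-0.0, -0.2, 0.4]
opening: 0.602
grasp_force: 0.0
```

Run:
```python
from rig import telemetry, optics
import cv2,pickle,numpy as np
s=telemetry.sense();f=optics.grab_frame("wrist");f["s"]=s;pickle.dump(f,open("w3.pkl","wb"));cv2.imwrite("pics/w3.png",f["color"][:,:,::-1])
g=optics.grab_frame("side");pickle.dump(g,open("side3.pkl","wb"))
cv2.imwrite("pics/s3.png",cv2.resize(g["color"][170:300,220:400,::-1],None,fx=4,fy=4,interpolation=cv2.INTER_CUBIC))
```

```text
(no output)
```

View pics/w3.png

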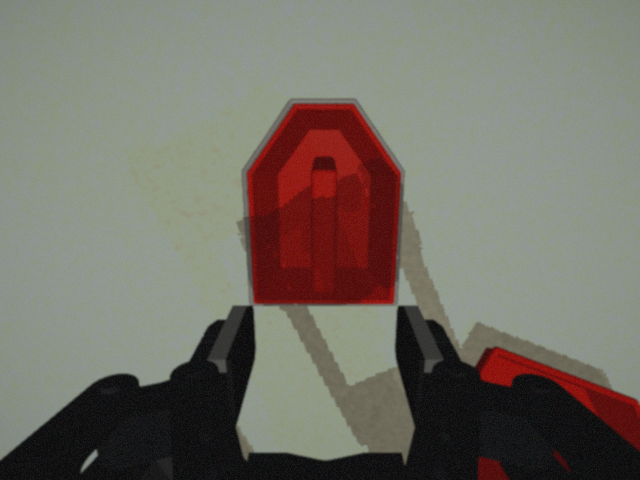

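View pics/s3.png

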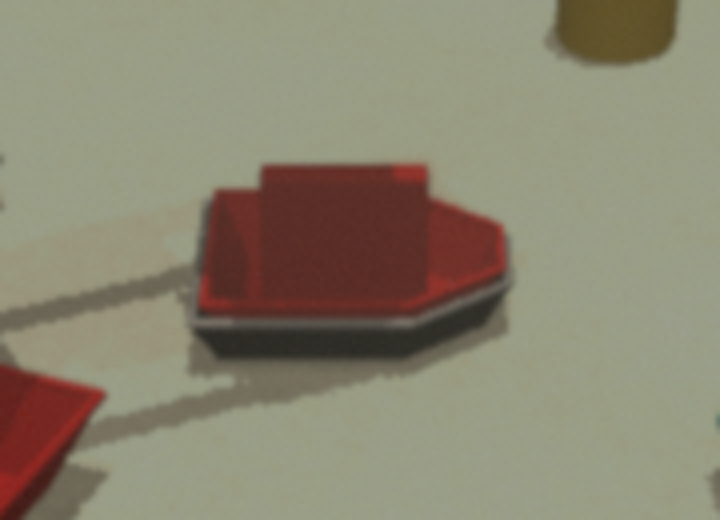

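The red tray is nested, centred with an even bright rim around it in the wrist view (250–400, 100–303). In the side crop it is level and aligned, and the black tray is still at its old pixels (193,324).

```bash
python3 -c "
from rig import r
print(r.sign_off())"
```

```text
the job is handed in; nothing more can be done
None
```

The small red tray is nested nose-to-nose in the black pointed tray, level and released, after about 10 s of robot time. In the last pictures the black tray had not visibly moved. The job is handed in; sign-off returned no verdict.

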